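# Wedge up the gel caster so its feet can be set

## Robot

A 6-joint arm with a two-finger parallel gripper is mounted at the origin on a cart in front of the work surface, level with it; the furniture and walls round the work are solid. World frame = base frame: x ahead of the robot, y to its left, z up, the work surface at z = 0. Lengths are in m, angles in rad, forces in N, time in s.
With the tool pointing down it reaches from about 0.3 to 0.875 m from the base axis. Payload 6.4 kg.
Tool frame: the origin (TCP) lies at the very end of the fingers, on their centre line; the grasp point (between the pads) lies 19 mm behind it; z points along the fingers, y is the line along which they close (so a half turn about z gives the same grasp; the last joint's range is limited). The gripper opens to 88 mm and grips with 3 to 60 N. Pads are 18 mm wide; open, the fingers measure 123 mm over their backs; the gripper's body (75 mm by 187 mm) begins 45 mm behind the grasp point.
Start: joints at [-1.324, 0.181, 1.607, -0, 1.354, -0.206], TCP at [0.252, -0.517, 0.2] pointing down, gripper open.
Joint ranges: [-2.99, 2.99], [-0.89, 2.07], [0.3, 2.58], [-1.14, 4.28], [0, 2.63], [-3.12, 3.12]. Speed limits (rad/s): [2.57, 2.57, 3.01, 3.14, 3.14, 3.14].

## Interface

Orientations are given as a unit quaternion [w, x, y, z].
In Python, from plant import status, optics, ctrl gives the robot as it stands. The module is installed in compiled form; this text tells all that it offers.
- The arm moves only by the tool jog_arm, never from a script. Its argument "steps" is a list of rows, each an object with "translation": the shift along the world's x, y, z in mm, a list of three; "spin": the turn about the world's z in units of 5 degrees (1.0 is 5 degrees). In form: [{"translation": [x, y, z], "spin": spin}, ...]. A call has 1 to 5 rows; each row shifts and turns the commanded pose from where the row before left it; what a row does not reach is not made up. A row lasts 1/12 s, in which the tool goes at most 41.7 mm and 7.16 degrees, less where a joint would pass 70% of its speed; a pose out of reach is approached as far as the arm can. A call with a gripper value outside its range is refused whole. "hand" is the opening, from -1 (shut) to 1 (fully open), set as the call begins (left out, the last holds). The fingers move at their own pace and stop on an object; the grip force is fixed at half the most. Time passes only in rows, so rows that do not move let the fingers close. It gives the time, the measured TCP pose, the force, the opening and the grip force at its end, in the units of the state.
- status.sense(): the state, without advancing time (a new reading comes with each control period).
- optics.capture(name): name is "scene" or "side" or "wrist"; returns a dict with "pixels" (420x560x3 uint8, red, green, blue), "intrinsics" (3x3 intrinsics, pixels), "extrinsics" (4x4, takes a point from world to camera coordinates). Camera axes: x right, y up, looking along -z (the intrinsics and any distortion apply to the point x, -y, -z); pixel columns grow to the right and rows downward; lengths in m; the calibration is good to about 2 mm. The wrist camera is an equidistant fisheye: a pixel r from the principal point sees the ray r / f radians off the axis. A picture is of the moment at which its call begins. There is no depth.
- ctrl.hand_in(): hands the job in; it is judged then, once.
The state is a dict: "time_s": time; "joint_pos": joint angles; "qd": joint speeds; "joint_torque": joint torques, N m; "position": TCP position; "orientation": TCP orientation; "wrist_force": force on the tool from outside, world axes, zero at the start; "torque": the same for the moment, N m; "opening": opening from 0.0 (shut) to 1.0 (fully open); "grasp_force": force on a finger pad.
Only numpy, scipy, OpenCV 4.12 (cv2) and the standard library are available. Lean on these libraries where they do the work, as an engineer would, in place of code of your own. Each camera call takes 0.05 s, during which the arm holds its last target. There are 200 camera calls.

## Task

Get the gel caster ready to be levelled: first press both combs down in their slots until each is fully home. Then take the levelling wedge by its thick end, slide it thin end first along the bench under the middle of the caster deck's free front edge, between the two rails, and push until the deck's front feet just come off the base, only a few millimetres clear. Finish still gripping the wedge there, with the deck resting on it, so that I can wind the feet down; do not lift the deck any other way, and leave everything else on the bench where it is.

Things in the scene. Friction and masses are not known exactly. Their poses are not given: they have to be found in the camera images.
- caster: base frame of the gel caster, fixed to the bench: two flat aluminium rails 165 mm long (along x), 26 mm wide, 4 mm high, at y = +80 and -80 mm, joined by a 6 mm bar at the rear (x = +70 mm). Between the rails (134 mm) it is open at the front, bare bench under the deck. Origin on the bench at the caster's middle; x points from the front (the deck's free edge, towards the robot) to the hinge, z up
- deck_edge (a point): middle of the lower front edge of the deck, a grey plate 150 mm deep (x), 190 mm wide (y) and 9 mm thick that carries the clear tray (118 x 126 mm, walls up to 48 mm over the bench) with the two combs. Lies at x = -80 mm in the caster's frame; with the feet down it is 9 mm above the bench. The axes are those of the deck
- deck (a joint): tilt of the deck (rad) about the hinge at its rear, 150 mm behind the front edge and 13 mm over the bench: 0 with both front feet standing on the rails, grows as the front edge is raised. The feet are 137 mm before the hinge, so 0.01 rad lifts them 1.4 mm. The deck weighs about 0.9 kg: its front edge bears on a wedge with about 5 N and it falls back by its own weight
- front_comb (a joint): how far (m) the comb nearer the free front edge stands up out of its slots: 0 is fully home. It is a friction fit of about 3 N and stays where it is left; pressing on its back moves it straight down to a firm stop
- rear_comb (a joint): the same for the comb nearer the hinge
- front_comb_top (a point): middle of the top of the front comb's back, a straight white bar 8 mm thick (along x) and 144 mm long (along y) across the tray. 64 mm above the bench when home, at x = -25 mm in the caster's frame
- rear_comb_top (a point): the same point of the rear comb, at x = +28 mm in the caster's frame, 64 mm above the bench when home
- wedge_grip (a point): centre of the thick end of the loose levelling wedge, 13 mm above its underside. Black plastic, 125 x 34 mm, 0.16 kg; x points along it to the thin end, z up. The thick end is a gripping block 45 mm long, 34 mm wide (across y), 26 mm high; ahead of it the top slopes evenly over 80 mm from 19 mm down to 3 mm at the thin end (1 mm per 5 mm)
- wedge_tip (a point): end of the thin end of the wedge, 1.5 mm above its underside, 102 mm ahead of wedge_grip. The slope meets the resting deck's edge when this point is about 30 mm under it
- timer: bench timer, 60 x 66 x 18 mm, loose, to be left alone; origin under its centre
- beaker: beaker, 65 mm wide and 80 mm high, loose, to be left alone; origin under its centre
- spare_comb: a third comb, lying flat on the bench to the left of the caster, loose, to be left alone
- forceps: forceps, 134 mm long, loose, lying near the front of the bench, to be left alone
Not all that is in view belongs to the job. Of the things that look like the caster, the larger one is meant. There is more than one size of the part that bears wedge_grip; the job needs the larger.

How it is judged:
On the way, in this order (a step that is already met when the one before it is completed fails the run):
1. both combs are pressed fully home while the deck stands on its feet (value of joint each of front_comb, rear_comb below 0.0012 m and value of joint deck below 0.004 rad), for 0.2 s.
2. the gripped wedge carries the front edge and the feet come off the base (value of joint deck above 0.006 rad and contact force between wedge and deck above 1 N and contact force between the fingers and wedge above 1 N), for 0.2 s.
At the end, for the whole second after the job is handed in: Combs home within 1.5 mm; the gripped wedge, flat on the bench, thick end outside, carries the deck's front edge from between the rails (tip within 60 mm of the middle line); feet 1.5 to 7 mm clear of the base, deck still; arm not touching the deck; other loose things within 30 mm of their places (value of joint deck between 0.01 and 0.054 rad and velocity of joint deck between -0.02 and 0.02 rad/s and value of joint each of front_comb, rear_comb below 0.0015 m and contact force between wedge and deck above 1 N and contact force between the fingers and wedge above 1 N and contact force between each of the arm, the fingers and deck below 0.5 N and x of wedge_tip in the frame of caster above -0.07 m and y of wedge_tip in the frame of caster between -0.06 and 0.06 m and height (world z) of wedge_tip below 0.009 m and height (world z) of wedge_grip below 0.021 m and angle between wedge_grip's own z axis and vertical below 0.12 rad and x of wedge_grip in the frame of caster below -0.085 m); the arm keeps its last pose, push and grip.
It fails at once if the deck was tipped up (feet more than 11 mm off the base) (value of joint deck above 0.08 rad).
It fails at once if the deck was lifted by the fingers or the arm instead of the wedge (value of joint deck above 0.008 rad and contact force between any of the fingers, the arm and deck above 1 N).
It fails at once if something else on the bench was moved (distance of any of timer, beaker, spare_comb, forceps from where it was at the start of the episode above 0.03 m).
It also fails if it takes over 54 s, if anything falls off the work surface, if the arm or the gripper's body presses on something with over 40 N, if the wrist force passes 120 N, or if a joint passes its speed limit or range.

## Working session

There is one attempt and no reset: what is moved stays moved. The work goes in short steps, Python scripts to look and compute and a tool call to move; the robot and the scene stay as the last step left them, time stands still between calls to the robot, and variables do not carry over. Pictures are saved under pics/ and viewed, at most 10 in all, crops included, and the job is handed in when it is done.

Besides the shell and the picture viewer there is one more tool, called after "Call:" as name([rows], argument=value, ...), one row to a line, values as JSON. jog_arm: Moves the arm, as the interface text tells. Its arguments: {"type":"object","properties":{"steps":{"type":"array","items":{"type":"object","properties":{"translation":{"type":"array","items":{"type":"number"}},"spin":{"type":"number"}}}},"hand":{"type":"number"}},"required":["steps"]}

```bash
mkdir -p pics; cat > h.py <<'E'
import numpy as np, cv2
from plant import status, optics, ctrl
def cap(n,f=None):
    d=optics.capture(n)
    if f: cv2.imwrite('pics/'+f,cv2.cvtColor(d['pixels'],cv2.COLOR_RGB2BGR))
    np.savez('/tmp/'+n+'.npz',**{k:np.array(d[k]) for k in ('pixels','intrinsics','extrinsics')})
    return d
def load(n): return np.load('/tmp/'+n+'.npz')
def ray(d,u,v,fish=False):
    K=np.array(d['intrinsics']);T=np.array(d['extrinsics'])
    x=(u-K[0,2])/K[0,0];y=(v-K[1,2])/K[1,1]
    if fish:
        r=np.hypot(x,y); s=np.sin(r)/max(r,1e-9); c=np.array([x*s,-y*s,-np.cos(r)])
    else: c=np.array([x,-y,-1.])
    R=T[:3,:3]; return -R.T@T[:3,3], R.T@c
def onz(d,u,v,z,fish=False):
    o,r=ray(d,u,v,fish); return o+r*(z-o[2])/r[2]
def proj(d,p,fish=False):
    K=np.array(d['intrinsics']);T=np.array(d['extrinsics'])
    c=T[:3,:3]@np.array(p)+T[:3,3]; x,y,z=c[0],-c[1],-c[2]
    if fish:
        r=np.hypot(x,y);t=np.arctan2(r,z);x,y=x/r*t,y/r*t
    else: x,y=x/z,y/z
    return K[0,0]*x+K[0,2],K[1,1]*y+K[1,2]
E
python3 - <<'E'
from h import *
a=cap('scene','scene.png');b=cap('side','side.png');c=cap('wrist','wrist.png')
for d in(a,b,c):print(np.round(d['intrinsics'],1).tolist(),np.round(ray(d,280,210),2).__repr__() if 0 else [np.round(x,3).tolist() for x in ray(d,280,210)])
print(status.sense())
E
```

```text
[[488.7, 0.0, 269.3], [0.0, 488.7, 216.1], [0.0, 0.0, 1.0]] [[-0.337, -0.649, 0.693], [0.718, 0.507, -0.478]]
[[546.6, 0.0, 279.5], [0.0, 546.6, 208.8], [0.0, 0.0, 1.0]] [[0.426, -1.305, 0.746], [0.07, 0.879, -0.473]]
[[325.2, 0.0, 283.4], [0.0, 325.2, 206.8], [0.0, 0.0, 1.0]] [[0.313, -0.486, 0.383], [-0.257, -0.111, -0.96]]
{'time_s': 0.15, 'joint_pos': array([-1.32429587e+00,  1.81366300e-01,  1.60772360e+00,  1.31680778e-05,
        1.35380507e+00, -2.06279138e-01]), 'qd': array([-0.00116647, -0.00258644, -0.00349676,  0.0002437 ,  0.00118941,
        0.000277  ]), 'joint_torque': array([ 5.81337372e-04, -4.34236228e+01, -3.42174625e+01,  7.03008729e-02,
        3.56056541e-02, -8.43134058e-05]), 'position': array([ 0.25146522, -0.51661248,  0.19884588]), 'orientation': array([-6.51154002e-04,  9.74483205e-01,  2.24459481e-01, -6.66688633e-06]), 'wrist_force': array([-0.25343671, -0.19282868,  0.24829498]), 'torque': array([0.0101087 , 0.06184178, 0.05344844]), 'grasp_force': 0.0, 'opening': 0.998005902957237}
```

View pics/scene.png

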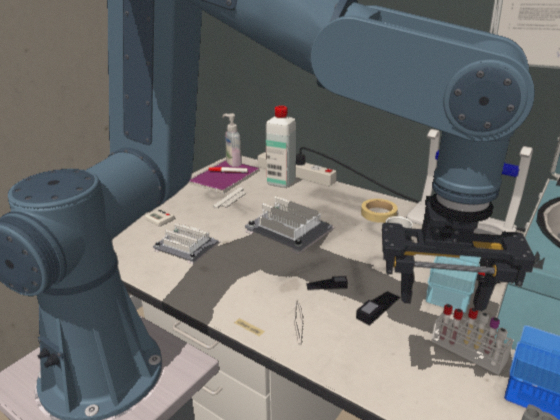

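View pics/side.png

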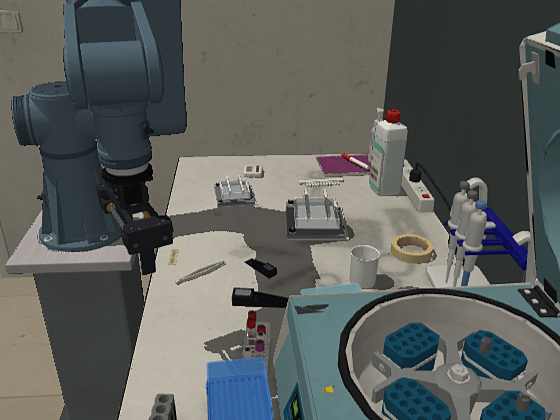

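Scene: the large caster is at (290,222) and a smaller look-alike at (186,241). The dark parts are at (327,283) and (378,306). Next I'll look at crops of the caster and the dark parts.

```bash
python3 - <<'E'
from h import *
a=load('scene')['pixels'][:,:,::-1];b=load('side')['pixels'][:,:,::-1]
A=cv2.resize(a[190:330,235:415],(800,600)[:1]+(622,),interpolation=3)[:600]
A=cv2.resize(a[190:325,235:415],(800,600),interpolation=cv2.INTER_CUBIC)
B=cv2.resize(b[175:310,185:365],(800,600),interpolation=cv2.INTER_CUBIC)
cv2.imwrite('pics/a.png',A);cv2.imwrite('pics/b.png',B)
for n,uv,uv2 in(('w1',(327,283),(262,267)),('w2',(378,306),(250,297)),('cas',(290,225),(318,222))):
  print(n,onz(load('scene'),*uv,.01).round(3),onz(load('side'),*uv2,.01).round(3))
E
```

```text
w1 [ 0.463 -0.214  0.01 ] [ 0.471 -0.221  0.01 ]
w2 [ 0.456 -0.344  0.01 ] [ 0.44  -0.336  0.01 ]
cas [0.633 0.003 0.01 ] [ 0.634 -0.011  0.01 ]
```

View pics/a.png

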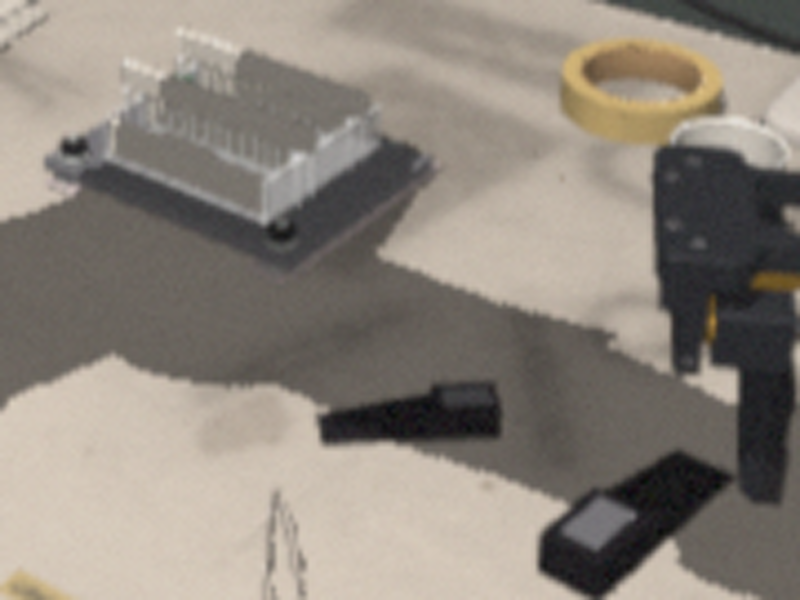

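View pics/b.png

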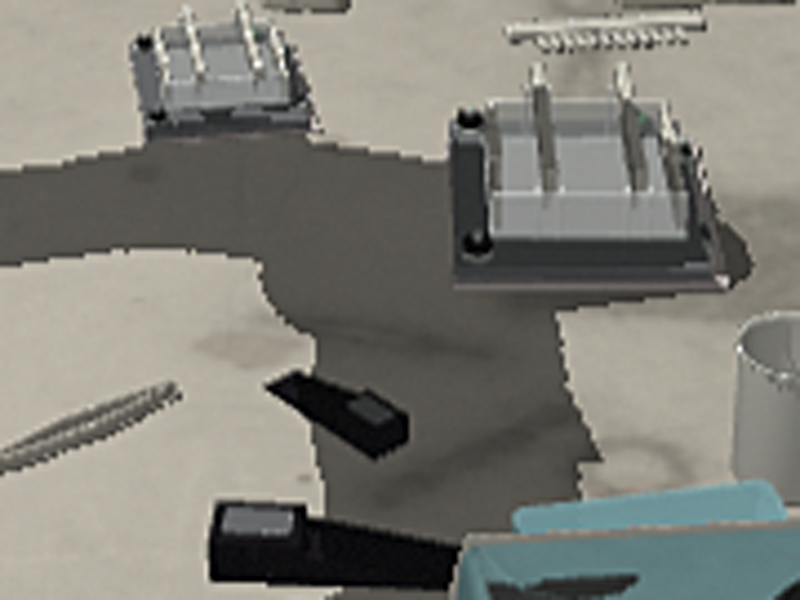

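The larger wedge is at scene (378,306): its grey-topped block is in crop a at (590,525) and its tip at (705,465). The other one, at (327,283), is clearly smaller. The larger caster is at scene (290,222), with its combs standing up. Next come rough measurements.

```bash
python3 - <<'E'
from h import *
s=load('scene');d=load('side')
f=lambda x,y,z:onz(s,235+x/4.444-.4,190+y/4.444-.4,z)
g=lambda x,y,z:onz(d,185+x/4.444-.4,175+y/4.444-.4,z)
print('deck scene',[f(*p,.018).round(3)[:2].tolist() for p in((48,163),(288,262),(435,162))])
print('deck side',[g(*p,.018).round(3)[:2].tolist() for p in((450,148),(455,275),(722,278))])
print('feet scene',[f(*p,.018).round(3)[:2].tolist() for p in((75,155),(282,240))], 'side',[g(*p,.018).round(3)[:2].tolist() for p in((468,128),(478,253))])
print('tip',[f(*p,.003).round(3)[:2].tolist() for p in((683,452),(733,478))])
print('block',[f(*p,.026).round(3)[:2].tolist() for p in((542,540),(605,570))],[f(*p,.0).round(3)[:2].tolist() for p in((542,565),(597,598))],'side',[g(*p,.026).round(3)[:2].tolist() for p in((215,503),(212,545))])
print('comb near ends side',[g(*p,.064).round(3)[:2].tolist() for p in((552,195),(640,195),(540,65),(624,65))])
E
```

```text
deck scene [[0.547, 0.092], [0.538, -0.09], [0.683, -0.103]]
deck side [[0.551, 0.06], [0.541, -0.097], [0.696, -0.108]]
feet scene [[0.564, 0.084], [0.555, -0.074]] side [[0.565, 0.087], [0.557, -0.072]]
tip [[0.524, -0.338], [0.519, -0.367]]
block [[0.397, -0.323], [0.395, -0.356]] [[0.409, -0.318], [0.403, -0.35]] side [[0.403, -0.322], [0.402, -0.356]]
comb near ends side [[0.597, -0.086], [0.648, -0.089], [0.61, 0.084], [0.664, 0.082]]
```

Call:
jog_arm([
  {"translation":[23,34,0],"spin":-0.4},
  {"translation":[23,34,0],"spin":-0.4},
  {"translation":[23,34,0],"spin":-0.4},
  {"translation":[23,34,0],"spin":-0.4},
  {"translation":[23,34,0],"spin":-0.4},
], hand=-1)

```text
time_s: 0.57
position: [0.3671, -0.3453, 0.1993]
orientation: [-0.0, 0.991, 0.137, -0.0]
wrist_force: [0.8, -0.5, -0.3]
opening: 0.646
grasp_force: 0.0
```

Call:
jog_arm([
  {"translation":[23,34,0],"spin":-0.4},
  {"translation":[23,34,0],"spin":-0.4},
  {"translation":[23,34,0],"spin":-0.4},
  {"translation":[23,34,0],"spin":-0.4},
  {"translation":[23,34,0],"spin":-0.4},
])

```text
time_s: 0.98
position: [0.4822, -0.1751, 0.1995]
orientation: [0.0, 0.999, 0.051, 0.0]
wrist_force: [0.1, -1.3, -0.5]
opening: 0.269
grasp_force: 0.0
```

```bash
python3 - <<'E'
from h import *
cap('scene','s2.png');c=cap('wrist','w2.png');cap('side')
import shutil
for n in('scene','wrist','side'):shutil.copy(f'/tmp/{n}.npz',f'/tmp/{n}2.npz')
a=cv2.imread('pics/s2.png');b=cv2.imread('pics/w2.png')
A=cv2.resize(a[180:340,140:440],(800,427),interpolation=cv2.INTER_CUBIC)
cv2.imwrite('pics/w2.png',cv2.resize(b,(800,600)))
E
```

```text
(no output)
```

View pics/w2.png

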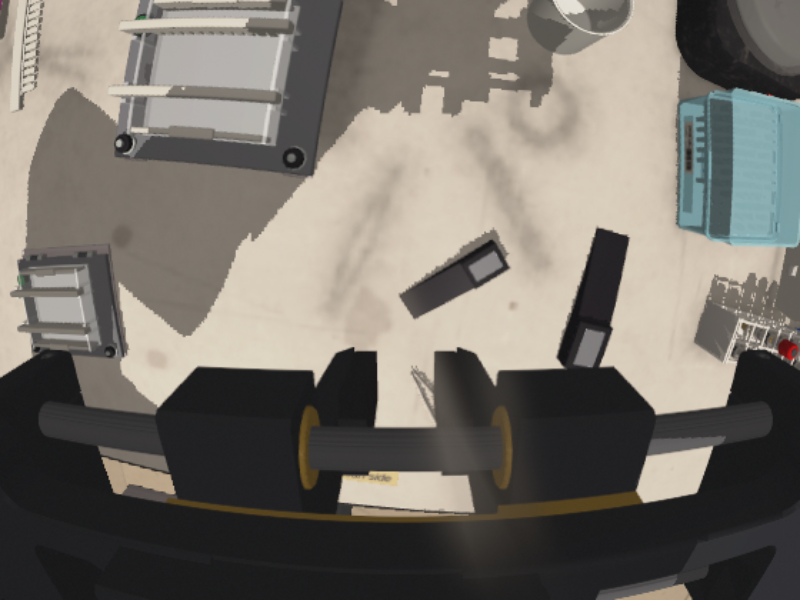

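Wrist picture at 800x600: large wedge tip at (598,229)–(629,238) and its block around (587,345). The big caster's deck front corners are at (115,157) and (312,175). The front comb runs (110,91)–(282,98) and the rear comb (121,25)–(297,27).

```bash
python3 - <<'E'
from h import *
w=load('wrist2')
f=lambda x,y,z:onz(w,x*.7-.15,y*.7-.15,z,True).round(4)[:2].tolist()
print('deck',f(115,157,.018),f(312,175,.018))
print('front comb',[(z,f(110,91,z),f(282,98,z)) for z in(.064,.074,.084)])
print('rear comb',[(z,f(121,25,z),f(297,27,z)) for z in(.064,.074,.084)])
print('tip',f(598,229,.003),f(629,238,.003)); print('blk',f(578,318,.026),f(610,325,.026), 'slope top',f(578,318,.019))
s=load('side2');sc=load('scene2')
# comb near (right) ends in side view: triangulate using wrist end pts
def tri(a,b):
    (o1,r1),(o2,r2)=a,b
    A=np.stack([r1,-r2],1);t=np.linalg.lstsq(A,o2-o1,rcond=None)[0]
    p,q=o1+t[0]*r1,o2+t[1]*r2; return ((p+q)/2).round(4),np.linalg.norm(p-q).round(4)
for nm,wp,sp in(('f far',(110,91),(540,65)),('r far',(121,25),(624,65)),('f near',(282,98),(552,192)),('r near',(297,27),(640,192))):
    print(nm,tri(ray(w,wp[0]*.7,wp[1]*.7,True),ray(s,185+sp[0]/4.444-.4,175+sp[1]/4.444-.4)))
E
```

```text
deck [0.5523, 0.0999] [0.5421, -0.0879]
front comb [(0.064, [0.6057, 0.0772], [0.5966, -0.0706]), (0.074, [0.604, 0.0697], [0.5953, -0.0735]), (0.084, [0.6024, 0.0622], [0.5939, -0.0763])]
rear comb [(0.064, [0.6606, 0.0748], [0.6494, -0.0752]), (0.074, [0.6572, 0.0674], [0.6464, -0.0779]), (0.084, [0.6539, 0.06], [0.6434, -0.0807])]
tip [0.5246, -0.3328] [0.5211, -0.3653]
blk [0.4491, -0.3194] [0.4456, -0.3517] slope top [0.4471, -0.3225]
f far (array([0.6066, 0.0728, 0.0695]), np.float64(0.004))
r far (array([0.6606, 0.0717, 0.0684]), np.float64(0.0034))
f near (array([ 0.5987, -0.0685,  0.0559]), np.float64(0.0023))
r near (array([ 0.6512, -0.0736,  0.0574]), np.float64(0.0002))
```

Call:
jog_arm([
  {"translation":[20,29,-10],"spin":-0.3},
  {"translation":[20,29,-15],"spin":-0.3},
  {"translation":[20,29,-15],"spin":-0.3},
  {"translation":[20,29,-15],"spin":-0.3},
  {"translation":[20,29,-15],"spin":-0.3},
])

```text
time_s: 1.55
position: [0.5819, -0.0324, 0.1287]
orientation: [0.0, 1.0, -0.015, -0.0]
wrist_force: [0.8, 0.0, 0.1]
opening: 0.009
grasp_force: 0.0
```

Call:
jog_arm([
  {"translation":[18,30,-15],"spin":-0.3},
  {"translation":[0,0,-20]},
  {"translation":[0,0,-8]},
  {"translation":[0,0,-6]},
  {"translation":[0,0,-6]},
])

```text
invalid input at $.steps[1]: expected keys translation, spin
```

Call:
jog_arm([
  {"translation":[0,0,-4]},
  {"translation":[0,0,-3]},
  {"translation":[0,0,-3]},
  {"translation":[0,0,0]},
])

```text
invalid input at $.steps[0]: expected keys translation, spin
```

Call:
jog_arm([
  {"translation":[18,30,-15],"spin":-0.3},
  {"translation":[0,0,-20],"spin":0},
  {"translation":[0,0,-10],"spin":0},
  {"translation":[0,0,-8],"spin":0},
  {"translation":[0,0,-4],"spin":0},
])

```text
time_s: 1.97
position: [0.5984, -0.0036, 0.0712]
orientation: [0.0, 1.0, -0.027, -0.001]
wrist_force: [0.6, -0.6, 1.1]
opening: 0.005
grasp_force: 0.0
```

Call:
jog_arm([
  {"translation":[0,0,-4],"spin":0},
  {"translation":[0,0,-3],"spin":0},
  {"translation":[0,0,-1],"spin":0},
])

```text
time_s: 2.22
position: [0.5997, -0.003, 0.0649]
orientation: [0.0, 1.0, -0.027, 0.0]
wrist_force: [-0.1, 0.0, -0.5]
opening: 0.006
grasp_force: 0.0
```

Call:
jog_arm([
  {"translation":[0,0,-2],"spin":0},
  {"translation":[0,0,-1],"spin":0},
  {"translation":[0,0,0],"spin":0},
])

```text
time_s: 2.47
position: [0.5997, -0.0022, 0.0617]
orientation: [0.0, 1.0, -0.027, 0.0]
wrist_force: [0.5, 0.5, -0.4]
opening: 0.009
grasp_force: 0.0
```

```bash
python3 - <<'E'
from h import *
cap('side','sd3.png');cap('wrist','w3.png');cap('scene','s3.png')
a=cv2.imread('pics/sd3.png');w=cv2.imread('pics/w3.png');s=cv2.imread('pics/s3.png')
A=cv2.resize(a[165:255,270:365],(400,380),interpolation=cv2.INTER_CUBIC)
S=cv2.resize(s[180:260,230:340],(400,380),interpolation=cv2.INTER_CUBIC)
cv2.imwrite('pics/c3.png',np.hstack([A,S]))
E
```

```text
(no output)
```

View pics/c3.png

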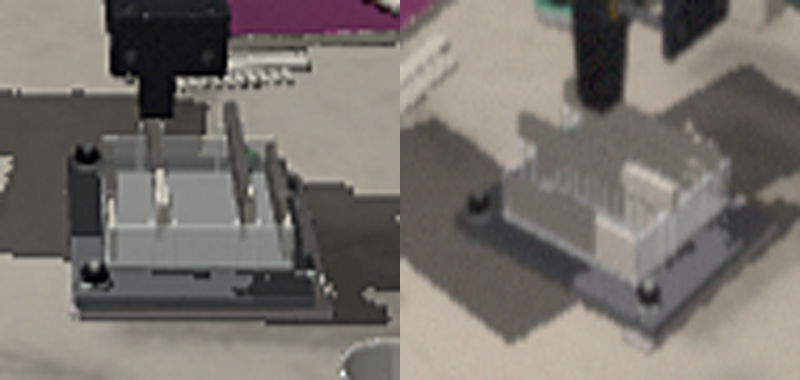

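```bash
python3 - <<'E'
from h import *
s=load('side');sc=load('scene')
p=status.sense()['position'];print(p)
u=np.array(proj(s,p));print('side crop',(u-[270,165])*[400/95,380/90]);u=np.array(proj(sc,p));print('scene crop',(u-[230,180])*[400/110,380/80])
# where is comb: project predicted comb points
c=np.array([.627,.0017]);t=-.054;R=np.array([[np.cos(t),-np.sin(t)],[np.sin(t),np.cos(t)]])
for x in(-.025,.028):
  for y in(-.072,0,.072):
    q=[*(c+R@[x,y]),.064]
    print(x,y,np.round(q,3),((np.array(proj(s,q))-[270,165])*[400/95,380/90]).round(),((np.array(proj(sc,q))-[230,180])*[400/110,380/80]).round())
w=load('wrist');im=w['pixels'][:,:,::-1]
cv2.imwrite('pics/w3b.png',cv2.resize(im,(800,600)))
E
```

```text
[ 0.59973109 -0.00205399  0.06178294]
side crop [151.28922688 164.79005236]
scene crop [198.6217207  161.46803007]
-0.025 -0.072 [ 0.598 -0.069  0.064] [161. 212.] [275. 193.]
-0.025 0 [0.602 0.003 0.064] [154. 158.] [195. 154.]
-0.025 0.072 [0.606 0.075 0.064] [147. 109.] [119. 117.]
0.028 -0.072 [ 0.651 -0.072  0.064] [247. 212.] [317. 156.]
0.028 0 [0.655 0.    0.064] [236. 158.] [238. 119.]
0.028 0.072 [0.659 0.072 0.064] [226. 109.] [163.  84.]
```

View pics/w3b.png

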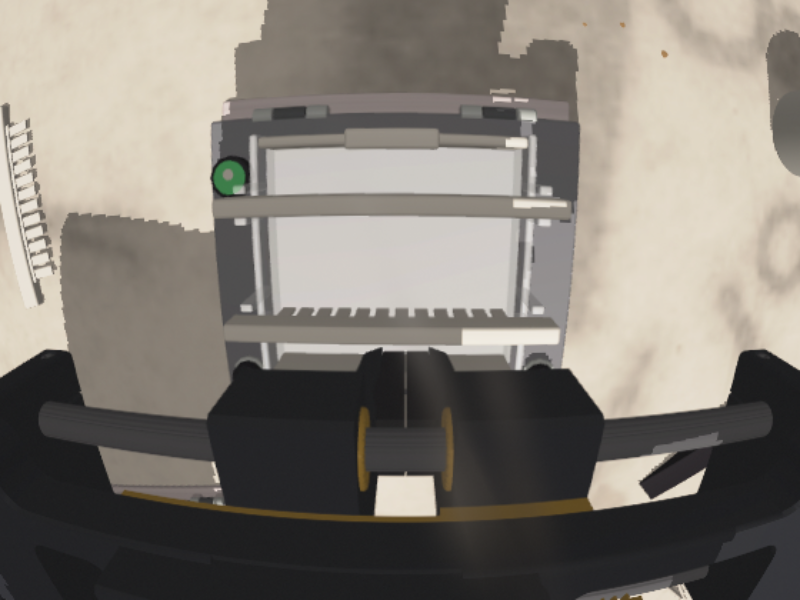

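```bash
python3 - <<'E'
from h import *
for n,p,i in(('start',[.2515,-.5166,.1988],''),('mid',[.4822,-.1751,.1995],'2'),('now',[.5997,-.002,.0617],'')):
    for c in('scene','side','wrist'):
        d=load(c+i); u=proj(d,p,c=='wrist'); print(n,c,np.round(u), 'x800',np.round(np.array(u)/.7) if c=='wrist' else '')
w=load('wrist')
f=lambda x,y,z:onz(w,x*.7-.15,y*.7-.15,z,True).round(4)[:2].tolist()
for z in(.06,.064,.07,.075,.08,.09,.1):
    print(z,f(225,325,z),f(559,325,z),f(213,202,z),f(574,205,z))
E
```

```text
start scene [437. 323.] x800 
start side [141. 276.] x800 
start wrist [645. 451.] x800 [921. 645.]
mid scene [319. 202.] x800 
mid side [266. 187.] x800 
mid wrist [294. 239.] x800 [420. 341.]
now scene [285. 214.] x800 
now side [306. 204.] x800 
now wrist [284. 233.] x800 [405. 333.]
0.06 [0.6063, 0.0786] [0.5985, -0.0697] [0.6611, 0.0762] [0.651, -0.0752]
0.064 [0.6076, 0.0768] [0.5999, -0.0683] [0.6612, 0.0745] [0.6514, -0.0737]
0.07 [0.6096, 0.0741] [0.6022, -0.0663] [0.6614, 0.0718] [0.6519, -0.0715]
0.075 [0.6113, 0.0718] [0.604, -0.0646] [0.6616, 0.0696] [0.6524, -0.0696]
0.08 [0.6129, 0.0696] [0.6059, -0.0628] [0.6618, 0.0674] [0.6528, -0.0677]
0.09 [0.6162, 0.0651] [0.6096, -0.0594] [0.6622, 0.063] [0.6537, -0.064]
0.1 [0.6195, 0.0605] [0.6134, -0.056] [0.6625, 0.0586] [0.6546, -0.0603]
```

```bash
python3 - <<'E'
from h import *
def tri(a,b):
    (o1,r1),(o2,r2)=a,b
    A=np.stack([r1,-r2],1);t=np.linalg.lstsq(A,o2-o1,rcond=None)[0]
    p,q=o1+t[0]*r1,o2+t[1]*r2; return ((p+q)/2).round(4),np.linalg.norm(p-q).round(4)
print(tri(ray(load('side'),306.8,192.7),ray(load('scene'),285,202.5)))
print(status.sense())
s=load('side')['pixels'];print(s[185:210,306].tolist());a=load('scene')['pixels'];print(a[195:220,285].tolist())
E
```

```text
(array([ 0.6008, -0.0025,  0.0961]), np.float64(0.0002))
{'time_s': 2.6167, 'joint_pos': array([-2.01140546e-01,  3.88342965e-01,  1.64597968e+00,  1.88242058e-05,
        1.10686926e+00,  1.42293081e+00]), 'qd': array([0.00025515, 0.00284256, 0.00118745, 0.0005337 , 0.00020921,
       0.00011539]), 'joint_torque': array([-5.18651318e-02, -4.91797364e+01, -2.98840374e+01,  2.05277296e-02,
       -7.30287144e-02, -5.14939820e-04]), 'position': array([ 0.59973109, -0.00205399,  0.06178294]), 'orientation': array([ 2.64979105e-05,  9.99645110e-01, -2.66385708e-02,  1.98789561e-04]), 'wrist_force': array([-0.25250669,  0.26295565, -0.64719536]), 'torque': array([ 0.05520704, -0.03677056, -0.04272054]), 'grasp_force': 0.0, 'opening': 0.007425516512570513}
[[15, 16, 18], [20, 19, 24], [20, 21, 23], [20, 20, 24], [17, 16, 19], [14, 18, 20], [18, 18, 19], [3, 5, 6], [84, 83, 77], [91, 89, 83], [89, 88, 81], [88, 87, 80], [88, 87, 82], [88, 88, 82], [89, 87, 84], [88, 87, 82], [91, 90, 85], [89, 87, 82], [84, 82, 77], [73, 72, 67], [57, 57, 52], [121, 119, 110], [95, 93, 87], [84, 82, 77], [106, 107, 100]]
[[30, 24, 30], [27, 24, 23], [29, 29, 29], [35, 32, 30], [30, 27, 30], [29, 30, 29], [30, 26, 27], [30, 29, 30], [48, 47, 44], [86, 80, 77], [110, 106, 97], [110, 107, 100], [109, 104, 98], [108, 104, 96], [113, 109, 101], [109, 105, 100], [104, 101, 96], [109, 104, 100], [111, 105, 99], [111, 104, 100], [111, 108, 102], [114, 110, 102], [107, 104, 96], [108, 103, 98], [113, 109, 105]]
```

The visible fingertips triangulate to z≈0.096 while the reported TCP z is 0.062, with zero contact force. So the real tips sit about 34 mm above the reported TCP. I'll go down guided by force.

Call:
jog_arm([
  {"translation":[2,3,-10],"spin":0},
  {"translation":[0,0,-6],"spin":0},
  {"translation":[0,0,-4],"spin":0},
  {"translation":[0,0,-3],"spin":0},
])

```text
time_s: 2.95
position: [0.6008, 0.0012, 0.0372]
orientation: [-0.0, 1.0, -0.027, -0.001]
wrist_force: [0.2, 0.6, 1.0]
opening: 0.004
grasp_force: 0.0
```

Call:
jog_arm([
  {"translation":[0,0,-2],"spin":0},
  {"translation":[0,0,-2],"spin":0},
  {"translation":[0,0,0],"spin":0},
])

```text
time_s: 3.2
position: [0.6013, 0.0009, 0.034]
orientation: [-0.0, 1.0, -0.027, -0.0]
wrist_force: [-0.5, 0.1, -0.8]
opening: 0.005
grasp_force: 0.0
```

Call:
jog_arm([
  {"translation":[0,0,-2],"spin":0},
  {"translation":[0,0,-2],"spin":0},
  {"translation":[0,0,0],"spin":0},
])

```text
time_s: 3.45
position: [0.6018, 0.0008, 0.0306]
orientation: [0.0, 1.0, -0.027, 0.0]
wrist_force: [-0.6, 0.5, 0.8]
opening: 0.005
grasp_force: 0.0
```

```bash
python3 - <<'E'
from h import *
cap('side','sd4.png');cap('wrist','w4.png');cap('scene','s4.png')
a=cv2.imread('pics/sd4.png');w=cv2.imread('pics/w4.png');s=cv2.imread('pics/s4.png')
A=cv2.resize(a[165:255,270:365],(400,380),interpolation=cv2.INTER_CUBIC)
S=cv2.resize(s[180:260,230:340],(400,380),interpolation=cv2.INTER_CUBIC)
cv2.imwrite('pics/c4.png',np.hstack([A,S]))
E
```

```text
(no output)
```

View pics/c4.png

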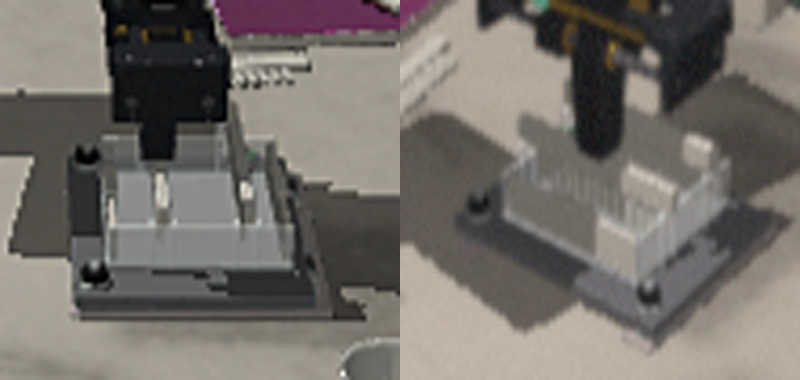

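The finger tip now appears at the comb's middle, side crop (157,160), about at contact height. I'll continue in small steps.

Call:
jog_arm([
  {"translation":[0,0,-1.5],"spin":0},
  {"translation":[0,0,0],"spin":0},
])

```text
time_s: 3.77
position: [0.6016, 0.0009, 0.0291]
orientation: [0.0, 1.0, -0.027, 0.0]
wrist_force: [-1.1, -0.6, 0.9]
opening: 0.008
grasp_force: 0.6
```

Call:
jog_arm([
  {"translation":[0,0,-1.5],"spin":0},
  {"translation":[0,0,0],"spin":0},
])

```text
time_s: 3.93
position: [0.6016, 0.0009, 0.0275]
orientation: [0.0, 1.0, -0.027, 0.0]
wrist_force: [-0.1, -0.1, 0.7]
opening: 0.005
grasp_force: 0.7
```

Call:
jog_arm([
  {"translation":[0,0,-1.5],"spin":0},
  {"translation":[0,0,0],"spin":0},
])

```text
time_s: 4.1
position: [0.6017, 0.0009, 0.0259]
orientation: [0.0, 1.0, -0.027, 0.0]
wrist_force: [-0.7, -0.3, 1.0]
opening: 0.007
grasp_force: 0.6
```

```bash
python3 - <<'E'
from h import *
cap('wrist','w5.png');cap('side','sd5.png')
w=cv2.imread('pics/w5.png')
s=cv2.imread('pics/sd5.png')
A=cv2.resize(s[175:245,280:350],(400,400),interpolation=cv2.INTER_CUBIC)
B=cv2.resize(w[100:300,130:430],(600,400))[:, :]
B=cv2.resize(w[60:280,130:430],(400,400*220//300))
cv2.imwrite('pics/c5.png',np.hstack([A,cv2.copyMakeBorder(B,0,400-B.shape[0],0,0,cv2.BORDER_CONSTANT)]))
d=np.abs(cv2.imread('pics/sd3.png').astype(int)-s).sum(2)>60
for y in range(195,222,2): print(y,[tuple(s[y,x]) and int(s[y,x].sum()) for x in range(300,316)],[int(cv2.imread('pics/sd3.png')[y,x].sum()) for x in range(300,316)])
E
```

```text
195 [120, 172, 150, 32, 63, 57, 63, 58, 64, 61, 63, 47, 74, 66, 67, 70] [220, 217, 214, 334, 203, 230, 258, 252, 337, 194, 187, 189, 189, 196, 196, 202]
197 [346, 352, 379, 52, 49, 59, 61, 63, 62, 59, 43, 133, 345, 335, 330, 332] [338, 336, 330, 372, 299, 196, 257, 253, 296, 313, 312, 311, 317, 320, 324, 325]
199 [287, 288, 352, 35, 37, 51, 66, 53, 60, 57, 34, 153, 308, 292, 288, 286] [284, 281, 311, 328, 289, 178, 260, 250, 304, 284, 286, 288, 284, 287, 287, 286]
201 [292, 294, 362, 97, 40, 48, 51, 60, 57, 55, 36, 164, 307, 294, 291, 287] [290, 289, 326, 329, 292, 229, 266, 251, 279, 292, 290, 291, 290, 287, 288, 288]
203 [257, 254, 323, 171, 25, 27, 39, 37, 18, 30, 1, 187, 271, 261, 258, 259] [254, 247, 301, 316, 258, 223, 243, 253, 252, 212, 260, 256, 260, 255, 261, 255]
205 [316, 318, 348, 354, 330, 256, 278, 246, 242, 335, 321, 329, 324, 321, 321, 319] [319, 316, 342, 362, 320, 261, 166, 526, 522, 253, 317, 319, 321, 322, 318, 321]
207 [429, 427, 427, 431, 443, 347, 427, 518, 513, 306, 434, 431, 431, 430, 431, 431] [429, 430, 428, 429, 432, 438, 275, 565, 551, 415, 425, 431, 429
[... 478 characters left out ...]
, 427, 299, 422, 423, 420, 419, 418]
215 [422, 420, 417, 422, 419, 420, 359, 398, 372, 387, 358, 422, 422, 419, 419, 420] [419, 418, 419, 419, 420, 419, 423, 357, 293, 286, 377, 427, 421, 419, 417, 421]
217 [410, 408, 409, 408, 404, 518, 488, 335, 297, 286, 383, 576, 416, 415, 418, 415] [413, 410, 412, 407, 405, 512, 520, 323, 276, 273, 371, 570, 419, 413, 416, 413]
219 [428, 421, 423, 421, 422, 427, 427, 382, 288, 285, 302, 426, 416, 415, 414, 417] [427, 422, 421, 419, 419, 428, 424, 353, 345, 399, 424, 420, 412, 413, 417, 415]
221 [400, 402, 402, 402, 400, 407, 402, 343, 367, 396, 419, 395, 402, 400, 404, 399] [400, 400, 403, 398, 401, 405, 397, 355, 376, 401, 409, 392, 402, 400, 402, 399]
```

View pics/c5.png

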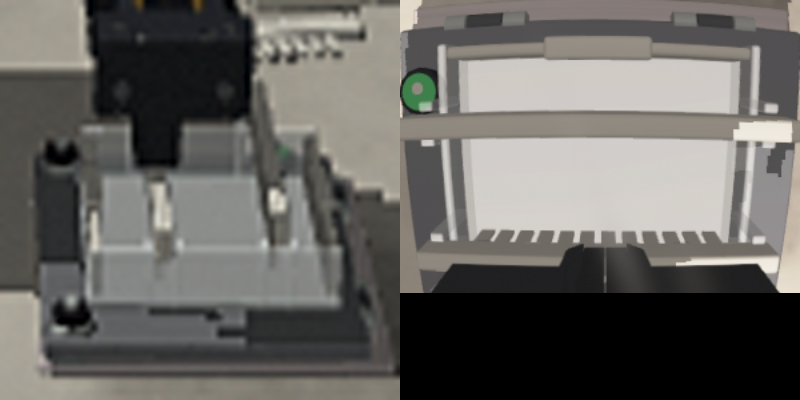

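Side view: the comb's lit end moved down about 2 px (212→214), so it is being pushed. I'll continue to the firm stop.

Call:
jog_arm([
  {"translation":[0,0,-2],"spin":0},
  {"translation":[0,0,0],"spin":0},
])

```text
time_s: 4.37
position: [0.6018, 0.0009, 0.0251]
orientation: [0.0, 1.0, -0.027, 0.0]
wrist_force: [-4.1, 0.9, 10.6]
opening: 0.002
grasp_force: 5.2
```

Call:
jog_arm([
  {"translation":[0,0,-2],"spin":0},
  {"translation":[0,0,0],"spin":0},
])

```text
time_s: 4.53
position: [0.6019, 0.0009, 0.0249]
orientation: [0.0, 1.0, -0.026, 0.0]
wrist_force: [-10.6, 1.1, 22.8]
opening: 0.003
grasp_force: 11.9
```

Call:
jog_arm([
  {"translation":[0,0,-1.5],"spin":0},
  {"translation":[0,0,0],"spin":0},
])

```text
time_s: 4.7
position: [0.602, 0.0008, 0.0248]
orientation: [0.0, 1.0, -0.026, 0.0]
wrist_force: [-15.1, 1.8, 34.4]
opening: 0.007
grasp_force: 16.8
```

The front comb is firmly home, stopping at reported z 0.025. Now the rear comb.

Call:
jog_arm([
  {"translation":[0,0,30],"spin":0},
  {"translation":[20,-1,10],"spin":0},
  {"translation":[32,-2,0],"spin":0},
  {"translation":[0,0,-15],"spin":0},
  {"translation":[0,0,-11],"spin":0},
])

```text
time_s: 5.12
position: [0.6553, -0.0024, 0.0345]
orientation: [0.0, 1.0, -0.027, 0.001]
wrist_force: [-0.8, -0.2, -0.7]
opening: 0.005
grasp_force: 0.0
```

Call:
jog_arm([
  {"translation":[0,0,-4],"spin":0},
  {"translation":[0,0,-4],"spin":0},
  {"translation":[0,0,-2],"spin":0},
  {"translation":[0,0,0],"spin":0},
])

```text
time_s: 5.45
position: [0.6522, -0.0018, 0.0252]
orientation: [-0.0, 1.0, -0.027, -0.001]
wrist_force: [-4.8, 0.6, 8.9]
opening: 0.004
grasp_force: 4.3
```

Call:
jog_arm([
  {"translation":[0,0,-2],"spin":0},
  {"translation":[0,0,0],"spin":0},
])

```text
time_s: 5.62
position: [0.6524, -0.0019, 0.025]
orientation: [0.0, 1.0, -0.026, -0.001]
wrist_force: [-10.2, 0.4, 19.9]
opening: 0.001
grasp_force: 9.9
```

Both combs are home, each stopping at the same z of 0.025 at 20–34 N. Next I go to the wedge and open the hand.

Call:
jog_arm([
  {"translation":[0,0,40],"spin":0},
  {"translation":[0,0,40],"spin":0},
  {"translation":[-20,-20,25],"spin":0},
  {"translation":[-28,-30,0],"spin":0},
  {"translation":[-28,-30,0],"spin":0},
], hand=1)

```text
time_s: 6.03
position: [0.5775, -0.0822, 0.1296]
orientation: [0.001, 1.0, -0.025, 0.002]
wrist_force: [0.0, -0.7, -1.1]
opening: 0.361
grasp_force: 0.0
```

Call:
jog_arm([
  {"translation":[-28,-30,0],"spin":0},
  {"translation":[-28,-30,0],"spin":0},
  {"translation":[-28,-30,0],"spin":0},
  {"translation":[-28,-30,0],"spin":-0.3},
  {"translation":[-28,-30,0],"spin":-0.3},
])

```text
time_s: 6.45
position: [0.4352, -0.2322, 0.1271]
orientation: [-0.0, 0.999, -0.053, -0.0]
wrist_force: [-0.0, -0.0, 0.1]
opening: 0.734
grasp_force: 0.0
```

Call:
jog_arm([
  {"translation":[-28,-30,0],"spin":0},
  {"translation":[-28,-30,0],"spin":0},
  {"translation":[0,-20,0],"spin":0},
  {"translation":[0,0,0],"spin":0},
])

```text
time_s: 6.78
position: [0.3797, -0.3151, 0.1276]
orientation: [0.001, 0.998, -0.055, 0.0]
wrist_force: [-0.1, -0.1, -0.1]
opening: 1.003
grasp_force: 0.0
```

```bash
python3 - <<'E'
from h import *
w=cap('wrist','w6.png')
print(status.sense()['position'])
cv2.imwrite('pics/w6.png',cv2.resize(cv2.imread('pics/w6.png'),(800,600)))
E
```

```text
[ 0.38035726 -0.31308653  0.12735683]
```

View pics/w6.png

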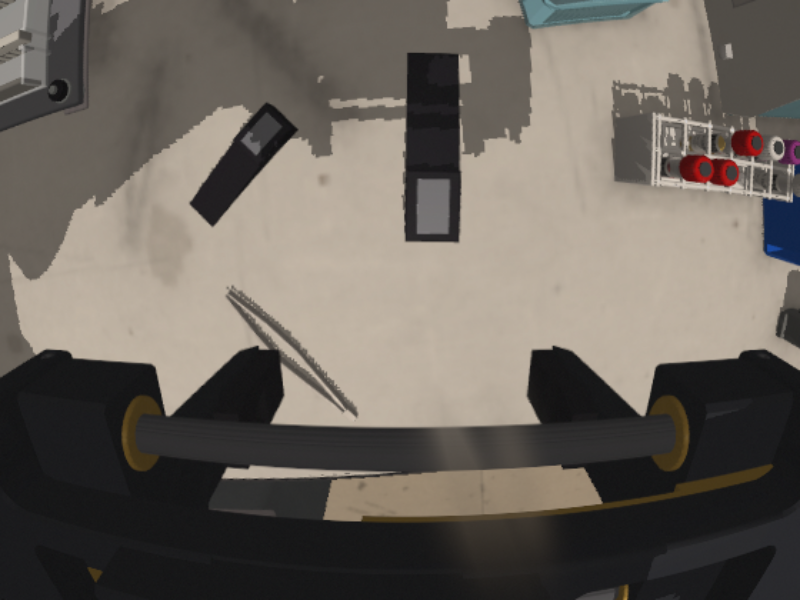

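Wrist view: the big wedge is straight ahead. Its block top corners are (404,173), (460,173), (404,241) and (460,241), and the tip is at (407,53)–(459,54). The wedge is aligned with the tool yaw, and the forceps lie at (295,350).

```bash
python3 - <<'E'
from h import *
w=load('wrist')
f=lambda x,y,z:onz(w,x*.7-.15,y*.7-.15,z,True)[:2]
c=[f(404,173,.026),f(460,173,.026),f(404,241,.026),f(460,241,.026)];t=[f(407,53,.003),f(459,54,.003)]
print(np.round(c,4).tolist(),np.round(t,4).tolist())
g=np.mean(c,0);tip=np.mean(t,0);print('grip',g.round(4),'tip',tip.round(4),np.linalg.norm(tip-g),np.degrees(np.arctan2(*(tip-g)[::-1])))
print('forceps',f(230,290,0).round(3),f(355,410,0).round(3))
# deck front corner check
print('cnr',f(85,100,.018).round(4))
q=status.sense()['orientation'];print(np.degrees(2*np.arctan2(q[2],q[1])))
E
```

```text
[[0.4447, -0.3216], [0.4412, -0.3556], [0.4027, -0.3168], [0.399, -0.3516]] [[0.5252, -0.3325], [0.5214, -0.3666]]
grip [ 0.4219 -0.3364] tip [ 0.5233 -0.3496] 0.10225395711202137 -7.386037297796324
forceps [ 0.379 -0.186] [ 0.274 -0.264]
cnr [ 0.5407 -0.0954]
-6.270474959957801
```

Call:
jog_arm([
  {"translation":[20,-12,-15],"spin":-0.1},
  {"translation":[22,-12,-20],"spin":-0.1},
  {"translation":[0,0,-35],"spin":0},
  {"translation":[0,0,-30],"spin":0},
  {"translation":[0,0,-20],"spin":0},
], hand=0.2)

```text
time_s: 7.25
position: [0.4229, -0.3324, 0.0042]
orientation: [-0.002, 0.998, -0.061, -0.002]
wrist_force: [0.1, 0.1, -0.5]
opening: 0.648
grasp_force: 0.0
```

Call:
jog_arm([
  {"translation":[0,0,-8],"spin":0},
  {"translation":[0,0,-8],"spin":0},
  {"translation":[0,0,0],"spin":0},
])

```text
time_s: 7.5
position: [0.4234, -0.3345, -0.0094]
orientation: [-0.001, 0.998, -0.061, -0.001]
wrist_force: [-0.2, 0.4, 1.0]
opening: 0.598
grasp_force: 0.0
```

```bash
python3 - <<'E'
from h import *
cap('scene','s7.png');cap('side','sd7.png');w=cap('wrist','w7.png')
p=status.sense()['position'];print(p)
a=cv2.imread('pics/s7.png');s=cv2.imread('pics/sd7.png');w=cv2.imread('pics/w7.png')
A=cv2.resize(a[235:335,320:440],(400,333),interpolation=2);B=cv2.resize(s[250:325,200:290],(400,333),interpolation=2)
C=cv2.resize(w[120:330,130:440],(400,271))
pad=lambda i,h:cv2.copyMakeBorder(i,0,h-i.shape[0],0,400-i.shape[1],0)
cv2.imwrite('pics/c7.png',np.vstack([np.hstack([A,B]),np.hstack([C,0*C])])[:600])
E
```

```text
[ 0.42447808 -0.33670108 -0.00706431]
```

View pics/c7.png

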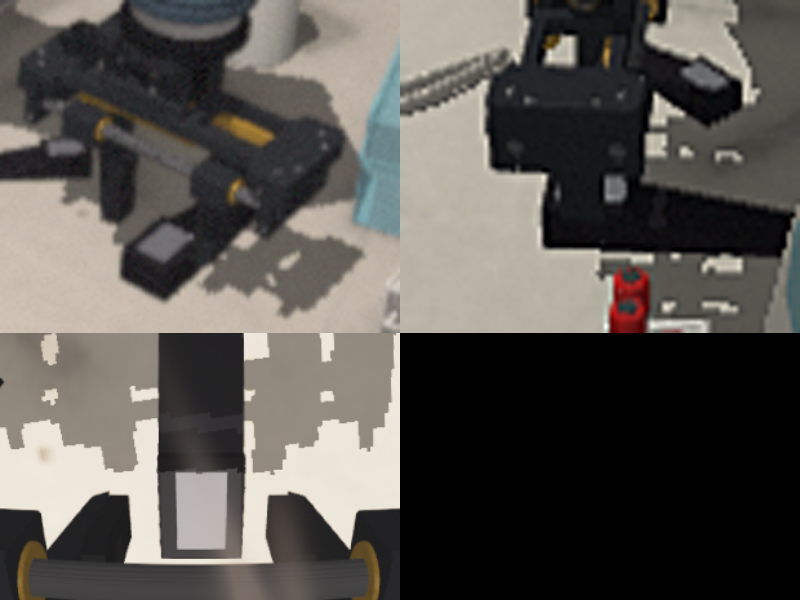

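The fingers straddle the wedge block, centred on it, and are still about 30 mm up. My picture-viewing budget is spent, so from here I work by numbers.

Call:
jog_arm([
  {"translation":[0,0,-10],"spin":0},
  {"translation":[0,0,-8],"spin":0},
  {"translation":[0,0,-5],"spin":0},
  {"translation":[0,0,0],"spin":0},
])

```text
time_s: 7.98
position: [0.4227, -0.3351, -0.0329]
orientation: [-0.001, 0.998, -0.062, -0.001]
wrist_force: [-0.9, -0.2, 0.2]
opening: 0.599
grasp_force: 0.0
```

Call:
jog_arm([
  {"translation":[0,0,-2],"spin":0},
  {"translation":[0,0,0],"spin":0},
])

```text
time_s: 8.15
position: [0.4234, -0.3359, -0.0339]
orientation: [-0.0, 0.998, -0.062, -0.0]
wrist_force: [0.7, -0.9, -0.4]
opening: 0.597
grasp_force: 0.0
```

Call:
jog_arm([
  {"translation":[0,0,0],"spin":0},
  {"translation":[0,0,0],"spin":0},
  {"translation":[0,0,0],"spin":0},
  {"translation":[0,0,0],"spin":0},
  {"translation":[0,0,0],"spin":0},
], hand=-1)

```text
time_s: 8.57
position: [0.4237, -0.3363, -0.0332]
orientation: [0.0, 0.998, -0.062, 0.0]
wrist_force: [-0.9, 0.1, 0.4]
opening: 0.384
grasp_force: 30.0
```

Gripped: opening 33.8 mm, grip 30 N. I lift over the small wedge and carry it to the front of the caster.

Call:
jog_arm([
  {"translation":[0,0,20],"spin":0},
  {"translation":[0,0,30],"spin":0},
  {"translation":[-2,20,0],"spin":0},
  {"translation":[-2,33,0],"spin":0.2},
  {"translation":[-2,33,0],"spin":0.2},
])

```text
time_s: 8.98
position: [0.4176, -0.25, 0.0171]
orientation: [0.0, 0.999, -0.045, 0.001]
wrist_force: [-0.3, 0.6, -1.9]
opening: 0.384
grasp_force: 30.0
```

Call:
jog_arm([
  {"translation":[-2,33,0],"spin":0.2},
  {"translation":[-2,33,0],"spin":0.2},
  {"translation":[-2,33,0],"spin":0},
  {"translation":[-2,33,0],"spin":0},
  {"translation":[-2,33,0],"spin":0},
])

```text
time_s: 9.4
position: [0.407, -0.0835, 0.0165]
orientation: [-0.0, 1.0, -0.027, -0.0]
wrist_force: [0.5, -0.2, -1.2]
opening: 0.38
grasp_force: 30.0
```

Call:
jog_arm([
  {"translation":[-2,33,0],"spin":0},
  {"translation":[-1,33,0],"spin":0},
  {"translation":[0,20,0],"spin":0},
  {"translation":[0,13,0],"spin":0},
  {"translation":[0,0,0],"spin":0},
])

```text
time_s: 9.82
position: [0.4037, 0.0162, 0.0163]
orientation: [-0.0, 1.0, -0.025, -0.0]
wrist_force: [-0.8, -0.5, -1.6]
opening: 0.384
grasp_force: 30.0
```

```bash
python3 - <<'E'
from h import *
s=status.sense();print(s['position'],s['opening'],s['grasp_force'],s['orientation'])
w=cap('wrist','w8.png')
im=cv2.cvtColor(w['pixels'],cv2.COLOR_RGB2GRAY)
# deck front edge: print coarse column profiles going up from the wedge region
for x in(200,230,330,360): print(x,im[60:240:4,x].tolist())
q=[]
for n,p in(('edgeM',[.547,.006,.018]),('L',[.552,.1,.018]),('R',[.542,-.089,.018]),('tip+',[.507,.0085,.05])): print(n,np.round(proj(w,p,True),1))
E
```

```text
[0.40369273 0.0162283  0.01632485] 0.3838295890231086 29.97736151330173 [-3.57499390e-04  9.99683802e-01 -2.51392500e-02 -4.31091816e-04]
200 [137, 136, 138, 138, 138, 139, 139, 139, 139, 140, 140, 140, 140, 140, 139, 141, 140, 140, 140, 140, 139, 141, 141, 139, 136, 139, 140, 141, 141, 141, 141, 141, 140, 140, 140, 140, 139, 136, 137, 140, 139, 139, 138, 138, 139]
230 [138, 138, 139, 139, 137, 139, 139, 139, 140, 139, 140, 141, 140, 140, 140, 140, 139, 140, 139, 141, 141, 141, 141, 140, 135, 135, 139, 141, 141, 140, 140, 140, 140, 140, 140, 140, 139, 135, 137, 140, 140, 140, 140, 140, 139]
330 [139, 139, 139, 139, 140, 140, 140, 139, 141, 140, 139, 141, 141, 141, 140, 140, 139, 139, 138, 138, 139, 139, 139, 138, 138, 139, 140, 140, 139, 140, 139, 139, 141, 140, 232, 232, 231, 230, 231, 233, 231, 232, 232, 232, 232]
360 [140, 139, 139, 139, 140, 140, 139, 139, 139, 222, 206, 183, 155, 140, 139, 140, 140, 140, 140, 139, 139, 139, 140, 139, 138, 138, 139, 230, 230, 231, 232, 230, 229, 230, 232, 232, 230, 228, 231, 233, 233, 232, 233, 233, 232]
edgeM [289.   -9.6]
L [132.9   4.6]
R [444.6   7. ]
tip+ [289.3  43. ]
```

Call:
jog_arm([
  {"translation":[0,-2,-20],"spin":0},
  {"translation":[0,0,-17],"spin":0},
  {"translation":[0,0,-8],"spin":0},
  {"translation":[0,0,-4],"spin":0},
  {"translation":[0,0,0],"spin":0},
])

```text
time_s: 10.28
position: [0.4042, 0.0114, -0.0328]
orientation: [-0.0, 1.0, -0.027, -0.001]
wrist_force: [0.8, 0.7, -1.7]
opening: 0.385
grasp_force: 30.0
```

Call:
jog_arm([
  {"translation":[0,0,-0.5],"spin":0},
  {"translation":[0,0,0],"spin":0},
])

```text
time_s: 10.45
position: [0.4051, 0.0115, -0.0327]
orientation: [0.0, 1.0, -0.027, 0.0]
wrist_force: [0.1, -0.7, -0.8]
opening: 0.383
grasp_force: 30.0
```

Call:
jog_arm([
  {"translation":[0,0,-0.7],"spin":0},
  {"translation":[20,-1,0],"spin":0},
  {"translation":[20,-1,0],"spin":0},
  {"translation":[15,-1,0],"spin":0},
  {"translation":[0,0,0],"spin":0},
])

```text
time_s: 10.87
position: [0.4634, 0.008, -0.0326]
orientation: [0.0, 1.0, -0.027, 0.002]
wrist_force: [0.4, 0.6, -1.1]
opening: 0.382
grasp_force: 30.0
```

Call:
jog_arm([
  {"translation":[5,0,0],"spin":0},
  {"translation":[5,-0.5,0],"spin":0},
  {"translation":[0,0,0],"spin":0},
])

```text
time_s: 11.12
position: [0.4699, 0.0084, -0.0336]
orientation: [0.0, 1.0, -0.027, 0.0]
wrist_force: [0.2, -0.4, -0.9]
opening: 0.384
grasp_force: 30.0
```

Call:
jog_arm([
  {"translation":[5,-0.5,0],"spin":0},
  {"translation":[0,0,0],"spin":0},
])

```text
time_s: 11.28
position: [0.4744, 0.008, -0.0338]
orientation: [-0.0, 1.0, -0.027, -0.0]
wrist_force: [0.7, 0.5, -4.2]
opening: 0.383
grasp_force: 30.0
```

```bash
python3 - <<'E'
from h import *
cap('side','sd9.png');cap('scene','s9.png')
import shutil
for n in('side','scene'):shutil.copy(f'/tmp/{n}.npz',f'/tmp/{n}9.npz')
print(status.sense()['wrist_force'])
E
```

```text
[ 1.2312336   0.33947702 -4.03725431]
```

Contact: the deck's weight shows on the wrist (Fz −4 N) at x≈0.474, as predicted. I'll push on in small steps.

Call:
jog_arm([
  {"translation":[3,0,-0.5],"spin":0},
  {"translation":[3,-0.3,0],"spin":0},
  {"translation":[0,0,0],"spin":0},
])

```text
time_s: 11.63
position: [0.4766, 0.0082, -0.0344]
orientation: [-0.0, 1.0, -0.026, -0.004]
wrist_force: [-14.1, -0.0, 16.4]
opening: 0.384
grasp_force: 30.0
```

Call:
jog_arm([
  {"translation":[3,-0.2,0],"spin":0},
  {"translation":[3,-0.2,0],"spin":0},
  {"translation":[0,0,0],"spin":0},
])

```text
time_s: 11.88
position: [0.4779, 0.0083, -0.035]
orientation: [-0.001, 1.0, -0.026, -0.009]
wrist_force: [-29.2, -2.1, 30.7]
opening: 0.385
grasp_force: 30.0
```

```bash
cat > m.py <<'E'
from h import *
for n,boxes in(('side',((284,218,304,240),(284,192,300,210),(288,218,345,245))),('scene',((285,228,312,246),(232,212,262,230)))):
    r=np.load(f'/tmp/{n}9.npz')['pixels'];c=cap(n)['pixels']
    for x0,y0,x1,y1 in boxes:
        f=lambda i:cv2.cvtColor(np.ascontiguousarray(i[y0:y1,x0:x1]),cv2.COLOR_RGB2GRAY).astype(np.float32)
        W=np.eye(2,3,dtype=np.float32)
        try: cc,W=cv2.findTransformECC(f(r),f(c),W,cv2.MOTION_TRANSLATION); print(n,x0,y0,W[:,2].round(2),round(cc,3))
        except cv2.error: print('ecc fail')
p=np.array([.555,-.078,.022]);d=load('side');print('px per mm up',(np.array(proj(d,p+[0,0,.001]))-proj(d,p)),(np.array(proj(load('scene'),p+[0,0,.001]))-proj(load('scene'),p)))
print(status.sense()['wrist_force'],status.sense()['position'])
E
python3 m.py
```

```text
side 284 218 [-0.12 -0.09] 0.987
side 284 192 [ 0.01 -0.05] 0.996
side 288 218 [-0.04 -0.04] 0.996
scene 285 228 [ 0.17 -0.18] 0.966
scene 232 212 [ 1.34 -0.85] 0.951
px per mm up [ 0.00862299 -0.33012518] [ 0.00543427 -0.33107789]
[-28.94469703  -1.7191403   29.56129547] [ 0.47796666  0.00828739 -0.03498971]
```

The wedge is being pressed into the bench (Fz +30 N) and drags by friction. I'll relieve the vertical load before pushing further.

Call:
jog_arm([
  {"translation":[0,0,1.5],"spin":0},
  {"translation":[0,0,0],"spin":0},
])

```text
time_s: 12.15
position: [0.482, 0.0082, -0.0341]
orientation: [-0.001, 1.0, -0.026, -0.004]
wrist_force: [-6.1, 1.6, -6.3]
opening: 0.383
grasp_force: 30.0
```

Call:
jog_arm([
  {"translation":[0,0,1.5],"spin":0},
  {"translation":[0,0,0],"spin":0},
])

```text
time_s: 12.32
position: [0.4824, 0.0081, -0.0328]
orientation: [-0.001, 1.0, -0.026, -0.004]
wrist_force: [-5.6, 0.5, -6.1]
opening: 0.382
grasp_force: 30.0
```

```bash
python3 m.py; python3 -c "
from plant import status
s=status.sense();print(s['torque'],s['orientation'],s['wrist_force'])"
```

```text
side 284 218 [ 0.06 -0.5 ] 0.958
side 284 192 [ 0.06 -0.33] 0.95
side 288 218 [ 0.01 -0.2 ] 0.981
scene 285 228 [ 0.27 -0.81] 0.952
scene 232 212 [ 2.27 -2.06] 0.96
px per mm up [ 0.00862299 -0.33012518] [ 0.00543427 -0.33107789]
[-5.74355471 -0.65417813 -6.0018469 ] [ 0.48239401  0.00811462 -0.03293466]
[ 0.09733234  1.25392428 -0.02911285] [-6.35324683e-04  9.99640617e-01 -2.65007903e-02 -3.99256135e-03] [-5.74355471 -0.65417813 -6.0018469 ]
```

Call:
jog_arm([
  {"translation":[3,-0.2,0],"spin":0},
  {"translation":[3,-0.2,0],"spin":0},
  {"translation":[0,0,0],"spin":0},
])

```text
time_s: 12.67
position: [0.4887, 0.0077, -0.033]
orientation: [-0.001, 1.0, -0.026, -0.004]
wrist_force: [-6.0, 1.0, -5.7]
opening: 0.384
grasp_force: 30.0
```

Call:
jog_arm([
  {"translation":[2,-0.1,0],"spin":0},
  {"translation":[2,-0.1,0],"spin":0},
  {"translation":[0,0,0],"spin":0},
  {"translation":[0,0,0],"spin":0},
])

```text
time_s: 13.0
position: [0.4925, 0.0076, -0.033]
orientation: [-0.001, 1.0, -0.027, -0.004]
wrist_force: [-5.1, 0.2, -6.4]
opening: 0.381
grasp_force: 30.0
```

```bash
python3 m.py
```

```text
side 284 218 [ 0.75 -1.06] 0.909
side 284 192 [ 0.02 -0.99] 0.989
side 288 218 [ 0.16 -0.38] 0.921
scene 285 228 [ 1.02 -1.65] 0.916
scene 232 212 [ 5.12 -3.55] 0.95
px per mm up [ 0.00862299 -0.33012518] [ 0.00543427 -0.33107789]
[-5.77289093  0.72175372 -6.29378064] [ 0.49257309  0.00757559 -0.03303013]
```

The feet are about 3 mm up. The arm is still carrying the load, so I'll let the wedge settle onto the bench.

Call:
jog_arm([
  {"translation":[1,0,-0.7],"spin":0},
  {"translation":[0,0,0],"spin":0},
])

```text
time_s: 13.27
position: [0.4934, 0.0076, -0.0337]
orientation: [-0.001, 1.0, -0.026, -0.004]
wrist_force: [-7.5, 0.9, -3.8]
opening: 0.385
grasp_force: 30.0
```

Call:
jog_arm([
  {"translation":[1,0,-0.4],"spin":0},
  {"translation":[0,0,0],"spin":0},
  {"translation":[0,0,0],"spin":0},
])

```text
time_s: 13.52
position: [0.4943, 0.0076, -0.034]
orientation: [-0.001, 1.0, -0.026, -0.004]
wrist_force: [-8.1, 0.7, -2.5]
opening: 0.383
grasp_force: 30.0
```

```bash
python3 m.py
```

```text
side 284 218 [ 0.82 -1.11] 0.9
side 284 192 [ 0.01 -0.93] 0.987
side 288 218 [ 0.24 -0.4 ] 0.926
scene 285 228 [ 1.19 -1.67] 0.908
scene 232 212 [ 5.65 -3.57] 0.943
px per mm up [ 0.00862299 -0.33012518] [ 0.00543427 -0.33107789]
[-7.66646556  0.25006544 -2.62163245] [ 0.49427029  0.00757718 -0.03400413]
```

```bash
python3 -c "
from plant import ctrl
print(ctrl.hand_in())"
```

```text
the job is handed in; nothing more can be done
None
```

I've handed the job in, but it returned no verdict. By my measurements both combs are pressed home, and the gripped large wedge holds the deck's front feet about 3 mm clear. I viewed 11 pictures, one over the limit of 10.

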